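# Sort the glazing leftovers into their trays

### The arm

A 6-joint arm with a two-finger parallel gripper is mounted at the origin on the work surface; the furniture and walls round the work are solid. World frame = base frame: x ahead of the robot, y to its left, z up, the work surface at z = 0. Lengths are in m, angles in degrees, forces in N, time in s.
With the tool pointing down it reaches from about 0.35 to 0.875 m from the base axis. Payload 4.2 kg.
Tool frame: the origin (TCP) lies on the centre line of the jaws, within the pads' length; the fingertips stand 25 mm ahead of it and the grasp point (between the pads) lies 6 mm ahead of it; z points along the fingers, y is the line along which they close (so a half turn about z gives the same grasp; the last joint's range is limited). The gripper opens to 87 mm and grips with 3 to 60 N. Pads are 19 mm wide; open, the fingers measure 117 mm over their backs; the gripper's body (75 mm by 190 mm) begins 51 mm behind the grasp point.
Start: joints at [-56.975, 22.042, 0.453, 0, -68.411, -14.817], TCP at [0.195, -0.594, 0.248] pointing down, gripper open.
Joint ranges: [-179.83, 179.83], [-69.29, 118.12], [-61.27, 80.66], [-181.25, 117.63], [-171.15, -9.14], [-177.46, 177.46]. Speed limits (degrees/s): [159.86, 159.86, 180, 180, 180, 180].

### API

Orientations are given as a 3x3 rotation matrix whose columns are the frame's x, y, z axes.
In Python, from station import r gives the robot as it stands.
- The arm moves only by the tool move_arm, never from a script. Its argument "series" is a list of rows, each an object with "grip": the opening, from 0 (shut) to 1 (fully open); "xyz": the shift along the tool's x, y, z in mm, a list of three; "angular": the turn, a rotation vector about the tool's x, y, z in rad, a list of three. A call has 1 to 10 rows; each row is the pose to reach, as a shift and turn from the pose commanded when the call began, along the tool's axes at that moment; what a row does not reach only later rows make up. A row lasts 1/10 s, in which the tool goes at most 50 mm and 8.59 degrees, less where a joint would pass 70% of its speed; a pose out of reach is approached as far as the arm can. A call with a gripper value outside its range is refused whole. The fingers move at their own pace and stop on an object; the grip force is fixed at half the most. Time passes only in rows, so rows that repeat a pose let the fingers close. It gives the time, the measured TCP pose, the force, the opening and the grip force at its end, in the units of the state.
- r.sense(): the state, without advancing time (a new reading comes with each control period).
- r.capture(name): name is "side" or "top"; returns a dict with "img" (400x640x3 uint8, red, green, blue), "camera_matrix" (3x3 intrinsics, pixels), "rvec" (rotation vector, rad) and "tvec" (3), from world to camera coordinates, as OpenCV has them. Camera axes: x right, y down, z forward; pixel columns grow to the right and rows downward; lengths in m; the calibration is good to about 2 mm. A picture is of the moment at which its call begins. There is no depth.
- r.finish_job(): hands the job in; it is judged then, once.
The state is a dict: "time_s": time; "joints": joint angles; "joint_velocities": joint speeds; "effort": joint torques, N m; "tcp_pos": TCP position; "ee_rot": TCP orientation; "wrist_force": force on the tool from outside, world axes, zero at the start; "moment": the same for the moment, N m; "gripper_width": opening from 0.0 (shut) to 1.0 (fully open); "gripper_force": force on a finger pad.
Only numpy, scipy, OpenCV 4.12 (cv2) and the standard library are available. Lean on these libraries where they do the work, as an engineer would, in place of code of your own. Each camera call takes 0.05 s, during which the arm holds its last target. There are 200 camera calls.

### The job

Sort the things left on the bench by kind: both glaze jars go upright into the blue tray, the orange-red kidney rib into the black tray, and the yellow wax stick and the black polishing stone side by side into the green tray, each thing flat on its tray's floor and not on the rim or on another thing. Keep the jars upright all the way, and leave the brass tin standing where it is.

Things in the scene. Friction and masses are not known exactly. Their poses are not given: they have to be found in the camera images.
- green_jar: Moss green, black-capped glaze jar, upright, its cap fixed on: round, 50 mm in diameter, 68 mm high (the cap, 46 mm in diameter, begins at 57 mm), about 0.12 kg. Origin: centre of its underside on the bench; z is its axis, up.
- blue_jar: Pale blue, black-capped glaze jar, upright, its cap fixed on: round, 50 mm in diameter, 68 mm high (the cap, 46 mm in diameter, begins at 57 mm), about 0.12 kg. Origin: centre of its underside on the bench; z is its axis, up.
- kidney_rib: Orange-red kidney-shaped potter's rib lying flat, 84 mm long, 48 mm across, 8 mm thick, about 0.03 kg. Origin: on its underside near the middle; z up. Its narrow way, the way to grip it, is turned 20 degrees (0.35 rad) from its x towards its y; the middle of that grip lies 4 mm from the origin, on the -x side.
- wax_stick: Yellow wax resist stick lying flat, a bar 62 mm long (its y), 11 mm wide (its x, the way to grip it), 10 mm thick, about 0.012 kg. Origin: centre of its underside; z up.
- polishing_stone: Black oval polishing pebble lying flat, 33 mm (its x, the way to grip it) by 47 mm (its y), 22 mm high, about 0.05 kg. Origin: centre of its underside; z up.
- blue_tray: Blue plastic sorting tray for the two glaze jars, fixed on a plywood board whose top is 85 mm above the bench. 150 mm (its x) by 120 mm (its y) outside, 20 mm high, walls 4 mm with a rim 3 mm wider, open on top; the floor inside is 142 x 112 mm, 4 mm above its underside. Origin: centre of its underside; z up. The trays differ only in colour and swap places.
- green_tray: Green plastic sorting tray for the wax stick and the polishing stone, fixed on a plywood board whose top is 85 mm above the bench. 150 mm (its x) by 120 mm (its y) outside, 20 mm high, walls 4 mm with a rim 3 mm wider, open on top; the floor inside is 142 x 112 mm, 4 mm above its underside. Origin: centre of its underside; z up. The trays differ only in colour and swap places.
- black_tray: Black plastic sorting tray for the kidney rib, fixed on a plywood board whose top is 85 mm above the bench. 150 mm (its x) by 120 mm (its y) outside, 20 mm high, walls 4 mm with a rim 3 mm wider, open on top; the floor inside is 142 x 112 mm, 4 mm above its underside. Origin: centre of its underside; z up. The trays differ only in colour and swap places.
- brass_tin: Small square brass-yellow tin with a round cap, 34 x 34 x 28 mm, loose; it stays where it is. Origin: centre of its underside.

How it is judged:
By the outcome, as a careful person would: the job done as asked, in the order asked, and still so for the second after the job is handed in, with the robot touching nothing.
It also fails if it takes over 144 s, if anything falls off the work surface, if the arm or the gripper's body presses on something with over 40 N, if the wrist force passes 120 N, or if a joint passes its speed limit or range.

## Working session

There is one attempt and no reset: what is moved stays moved. The work goes in short steps, Python scripts to look and compute and a tool call to move; the robot and the scene stay as the last step left them, time stands still between calls to the robot, and variables do not carry over. Pictures are saved under pics/ and viewed, at most 14 in all, crops included, and the job is handed in when it is done.

Besides the shell and the picture viewer there is one more tool, called after "Emit:" by a JSON object that holds its "name" and its "arguments". move_arm: Moves the arm, as the interface text tells. Its arguments: {"type":"object","properties":{"series":{"type":"array"}},"required":["series"]}

```bash
mkdir -p pics; cat > h.py <<'E'
from station import r
import cv2, numpy as np
def snap(n,f):
    c=r.capture(n); cv2.imwrite('pics/'+f,c['img'][:,:,::-1]); np.savez(f'pics/{n}.npz',K=c['camera_matrix'],r=c['rvec'],t=c['tvec']); return c
def back(n,u,v,z):
    d=np.load(f'pics/{n}.npz'); R=cv2.Rodrigues(d['r'])[0]; C=-R.T@d['t'].ravel()
    ray=R.T@np.linalg.inv(d['K'])@[u,v,1]; return C+ray*(z-C[2])/ray[2]
def proj(n,P):
    d=np.load(f'pics/{n}.npz'); return cv2.projectPoints(np.array([P],float),d['r'],d['t'],d['K'],None)[0].ravel()
E
python3 - <<'E'
from h import *
for n in('top','side'):
    c=snap(n,n+'1.png'); R=cv2.Rodrigues(c['rvec'])[0]; print(n,-R.T@np.ravel(c['tvec']),c['camera_matrix'])
print(r.sense())
E
```

```text
top [0.267844   0.05038723 1.35817886] [[380.51085693   0.         320.42532807]
 [  0.         380.51085693 196.10168408]
 [  0.           0.           1.        ]]
side [0.02040496 0.95161219 0.64926629] [[382.43933605   0.         323.15598326]
 [  0.         382.43933605 197.7175121 ]
 [  0.           0.           1.        ]]
{'time_s': 0.1, 'joints': array([-5.69750279e+01,  2.20857094e+01,  3.86063303e-01, -2.55489055e-02,
       -6.84126256e+01, -1.48180895e+01]), 'joint_velocities': array([ 0.12380982, -0.05392572,  0.11561283,  0.07001731, -0.06247538,
       -0.10045409]), 'effort': array([-4.06751878e-04, -3.91688490e+01,  1.87936270e+01,  4.23195809e+00,
        1.34389472e-02, -8.06993648e-05]), 'tcp_pos': array([ 0.19515169, -0.59321512,  0.24656461]), 'ee_rot': array([[-9.49985864e-01, -3.12292073e-01, -7.20279325e-04],
       [-3.12292888e-01,  9.49984031e-01,  1.86886738e-03],
       [ 1.00621387e-04,  2.00033571e-03, -9.99997994e-01]]), 'wrist_force': array([-0.08649918, -0.06766399,  1.14488692]), 'moment': array([ 0.05739303, -0.0209297 ,  0.04095948]), 'gripper_force': 0.0, 'gripper_width': 0.997775413691887}
```

View pics/top1.png

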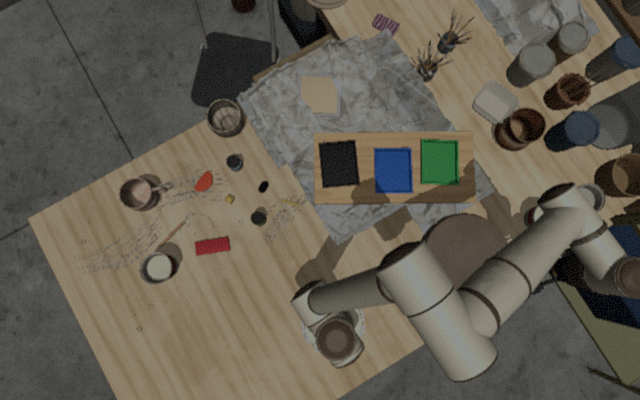

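View pics/side1.png

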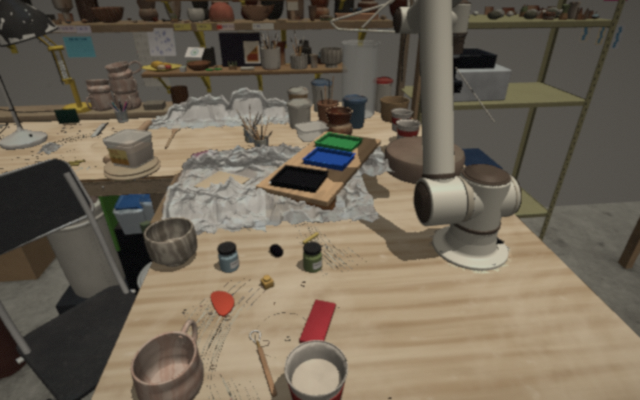

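```bash
python3 - <<'E'
from h import *
t=cv2.imread('pics/top1.png');s=cv2.imread('pics/side1.png')
def cr(i,x,y,w,h,k,f): cv2.imwrite('pics/'+f,np.clip(cv2.resize(i[y:y+h,x:x+w],None,fx=k,fy=k,interpolation=cv2.INTER_CUBIC)*1.5,0,255))
cr(t,180,145,130,95,6,'c1.png'); cr(t,310,125,170,85,4.5,'c2.png'); cr(s,200,225,140,95,5.5,'c3.png')
E
```

```text
[ WARN:0@0.108] global loadsave.cpp:1063 imwrite_ Unsupported depth image for selected encoder is fallbacked to CV_8U.
```

View pics/c1.png

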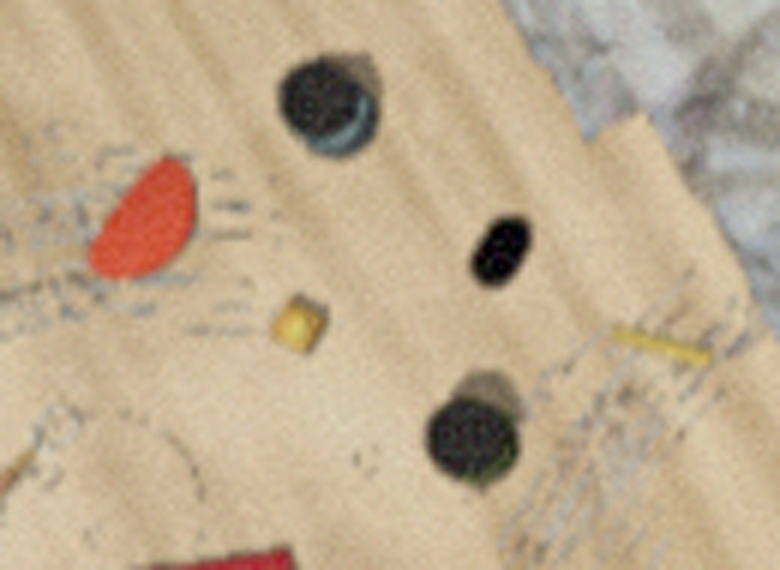

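View pics/c2.png

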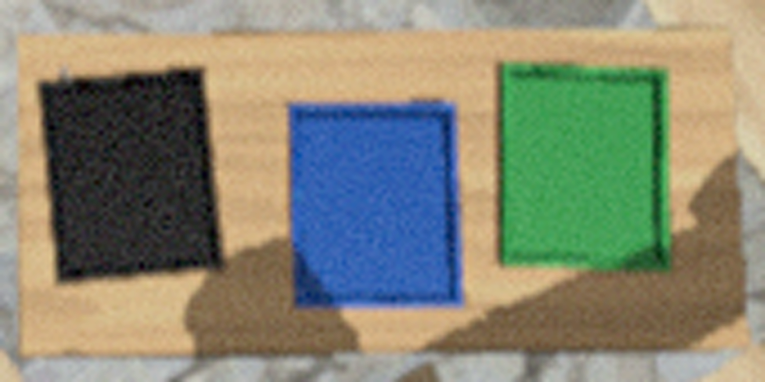

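View pics/c3.png

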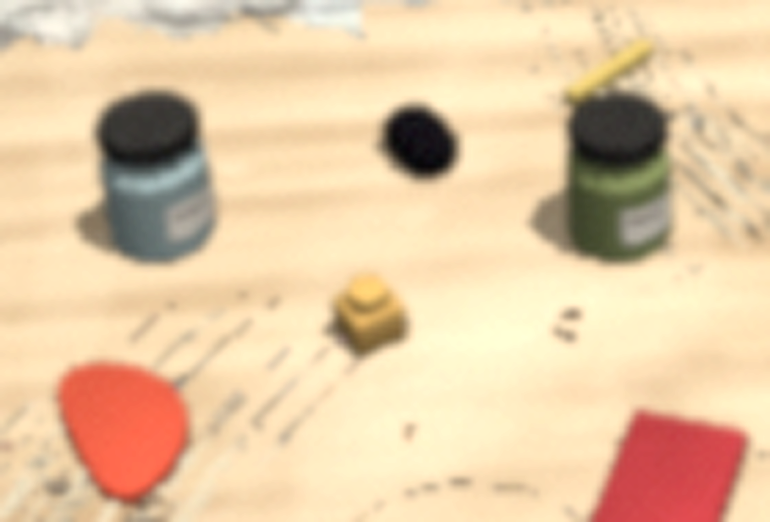

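The top view shows the blue jar's cap at crop (323,98), the green one's at (467,435), the stone at (501,250), the wax from (615,333) to (710,358), the tin at (300,324) and the rib around (143,220). The trays, left to right, are black, blue and green. The side view agrees.

```bash
python3 - <<'E'
from h import *
np.set_printoptions(precision=4,suppress=True)
B=lambda x,y,z:back('top',180+(x+.5)/6-.5,145+(y+.5)/6-.5,z)
S=lambda x,y,z:back('side',200+(x+.5)/5.5-.5,225+(y+.5)/5.5-.5,z)
T=lambda x,y,z=.105:back('top',310+(x+.5)/4.5-.5,125+(y+.5)/4.5-.5,z)
print('blue',B(323,98,.068),S(148,120,.068)); print('green',B(467,435,.068),S(617,124,.068))
print('stone',B(501,250,.011),S(420,141,.011)); 
a,b=B(615,333,.01),B(710,358,.01); print('wax',a,b,(a+b)/2,np.linalg.norm(a-b),np.degrees(np.arctan2(*(b-a)[1::-1])))
a,b=S(574,97,.01),S(648,46,.01);print(a,b,(a+b)/2,np.linalg.norm(a-b))
print('tin',B(300,326,.028),S(368,300,.028))
for n,c in dict(black=[(40,83),(203,68),(222,268),(60,282)],blue=[(290,102),(456,102),(463,305),(294,305)],green=[(499,63),(667,68),(668,268),(500,265)]).items():
    P=np.array([T(*p) for p in c]); print(n,P.mean(0),[np.linalg.norm(P[i]-P[i-1]).round(3) for i in range(4)],'long dir',np.degrees(np.arctan2(*(P[3]-P[0]+P[2]-P[1])[1::-1])))
def shape(n,lo,f):
    im=cv2.imread(f'pics/{n}1.png'); k=6; im=cv2.resize(im,None,fx=k,fy=k,interpolation=cv2.INTER_CUBIC)
    return f(im),k
for n in('top','side'):
    im=cv2.resize(cv2.imread(f'pics/{n}1.png'),None,fx=6,fy=6,interpolation=cv2.INTER_CUBIC).astype(int)
    b,g,rr=im[...,0],im[...,1],im[...,2]
    for nm,m,z,(cx,cy) in (('rib',(rr-g>55)&(rr-b>55),.006,(204,181) if n=='top' else (222,303)),('stone',(rr+g+b<130 if n=='top' else rr+g+b<150),.01,(263,186) if n=='top' else (276,250))):
        l,L=cv2.connectedComponents(m.astype(np.uint8)); c=L==L[cy*6,cx*6]
        cn=max(cv2.findContours(c.astype(np.uint8),0,1)[0],key=len)[:,0]
        P=np.array([back(n,(x+.5)/6-.5,(y+.5)/6-.5,z)[:2] for x,y in cn])
        print(nm,n,'mean',P.mean(0),cv2.minAreaRect((P*1000).astype(np.float32)))
        if nm=='rib':
            for d in range(0,180,10):
                u=P@[np.cos(np.radians(d)),np.sin(np.radians(d))]; print(d,round(np.ptp(u)*1000),end='; ')
            print()
E
```

```text
blue [0.5597 0.337  0.068 ] [0.5597 0.3431 0.068 ]
green [0.3645 0.2525 0.068 ] [0.3617 0.2601 0.068 ]
stone [0.479  0.2422 0.011 ] [0.4786 0.2437 0.011 ]
wax [0.4285 0.1743 0.01  ] [0.4129 0.118  0.01  ] [0.4207 0.1462 0.01  ] 0.05845648464411696 -105.4478916136648
[0.4257 0.1793 0.01  ] [0.4099 0.1232 0.01  ] [0.4178 0.1512 0.01  ] 0.058327714719333824
tin [0.4326 0.357  0.028 ] [0.4304 0.3696 0.028 ]
black [ 0.5392 -0.0246  0.105 ] [np.float64(0.152), np.float64(0.123), np.float64(0.153), np.float64(0.121)] long dir -175.56705044217654
blue [ 0.5158 -0.2066  0.105 ] [np.float64(0.154), np.float64(0.125), np.float64(0.154), np.float64(0.125)] long dir 179.4335065589716
green [ 0.5427 -0.3634  0.105 ] [np.float64(0.154), np.float64(0.127), np.float64(0.153), np.float64(0.125)] long dir 177.2963057268793
rib top mean [0.4977 0.4557] ((496.71051025390625, 453.6421203613281), (44.74897003173828, 79.91685485839844), 54.45220947265625)
0 70; 10 65; 20 60; 30 55; 40 49; 50 45; 60 46; 70 51; 80 56; 90 60; 100 65; 110 71; 120 75; 130 78; 140 80; 150 79; 160 77; 170 74; 
stone top mean [0.479  0.2421] ((478.7642517089844, 242.00096130371094), (24.898366928100586, 42.864837646484375), 60.063411712646484)
rib side mean [0.5001 0.4555] ((497.5792236328125, 453.94525146484375), (46.62429428100586, 85.36231994628906), 53.22118377685547)
0 74; 10 68; 20 63; 30 57; 40 52; 50 47; 60 48; 70 53; 80 58; 90 64; 100 70; 110 75; 120 80; 130 84; 140 85; 150 85; 160 82; 170 78; 
stone side mean [0.4791 0.2434] ((479.7959289550781, 243.3101806640625), (30.81406021118164, 53.649131774902344), 51.30240249633789)
```

```bash
cat >> h.py <<'E'
from scipy.spatial.transform import Rotation as Ro
def to(*tg):
    """tg: (x,y,z,yaw of tool y mod 180); prints shift mm and turn in the current tool axes"""
    s=r.sense(); R=s['ee_rot']; y0=np.degrees(np.arctan2(R[1,1],R[0,1]))
    print('t',round(s['time_s'],1),'tcp',s['tcp_pos'].round(4),'yaw',y0.round(1),'j6',s['joints'][5].round(1),'grip',round(s['gripper_width'],3),'gf',round(s['gripper_force'],1),'F',s['wrist_force'].round(1))
    for x,y,z,w in tg:
        d=(w-y0+90)%180-90; a=np.radians(y0+d)
        Y=np.array([np.cos(a),np.sin(a),0]); Z=np.array([0,0,-1.]); X=np.cross(Y,Z)
        print((x,y,z,w),'xyz',(R.T@(np.array([x,y,z])-s['tcp_pos'])*1000).round(0).tolist(),'ang',Ro.from_matrix(R.T@np.c_[X,Y,Z]).as_rotvec().round(3).tolist())
E
python3 -c "
from h import *
to((.5,-.25,.30,90),(.48,.12,.28,60),(.363,.255,.15,35))"
```

```text
t 0.1 tcp [ 0.1952 -0.5932  0.2466] yaw 108.2 j6 -14.8 grip 0.998 gf 0.0 F [-0.1 -0.1  1.1]
(0.5, -0.25, 0.3, 90) xyz [-397.0, 231.0, -53.0] ang [0.002, -0.0, 0.318]
(0.48, 0.12, 0.28, 60) xyz [-493.0, 589.0, -32.0] ang [0.002, -0.001, 0.841]
(0.363, 0.255, 0.15, 35) xyz [-424.0, 753.0, 98.0] ang [0.002, -0.001, 1.278]
```

Emit:
{"name": "move_arm", "arguments": {"series": [{"grip":1,"xyz":[-40,25,-50],"angular":[0,0,0.1]},{"grip":1,"xyz":[-80,50,-55],"angular":[0,0,0.2]},{"grip":1,"xyz":[-397,231,-53],"angular":[0.002,0,0.318]},{"grip":1,"xyz":[-397,231,-53],"angular":[0.002,0,0.318]},{"grip":1,"xyz":[-397,231,-53],"angular":[0.002,0,0.318]},{"grip":1,"xyz":[-397,231,-53],"angular":[0.002,0,0.318]},{"grip":1,"xyz":[-397,231,-53],"angular":[0.002,0,0.318]},{"grip":1,"xyz":[-397,231,-53],"angular":[0.002,0,0.318]},{"grip":1,"xyz":[-397,231,-53],"angular":[0.002,0,0.318]},{"grip":1,"xyz":[-397,231,-53],"angular":[0.002,0,0.318]}]}}

```text
time_s: 1.1
tcp_pos: [0.502, -0.2474, 0.3]
ee_rot: [[-1.0, -0.003, -0.0], [-0.003, 1.0, -0.001], [0.0, -0.001, -1.0]]
wrist_force: [-0.3, -0.6, 0.4]
gripper_width: 1.0
gripper_force: 0.0
```

```bash
python3 -c "
from h import *
to((.48,.12,.28,90),(.363,.255,.15,90))"
```

```text
t 1.1 tcp [ 0.502  -0.2474  0.3   ] yaw 90.2 j6 -80.3 grip 1.0 gf 0.0 F [-0.3 -0.6  0.4]
(0.48, 0.12, 0.28, 90) xyz [21.0, 367.0, 20.0] ang [-0.001, -0.0, 0.003]
(0.363, 0.255, 0.15, 90) xyz [138.0, 503.0, 149.0] ang [-0.001, -0.0, 0.003]
```

Emit:
{"name": "move_arm", "arguments": {"series": [{"grip":1,"xyz":[21,367,20],"angular":[0,0,0]},{"grip":1,"xyz":[21,367,20],"angular":[0,0,0]},{"grip":1,"xyz":[21,367,20],"angular":[0,0,0]},{"grip":1,"xyz":[21,367,20],"angular":[0,0,0]},{"grip":1,"xyz":[21,367,20],"angular":[0,0,0]},{"grip":1,"xyz":[21,367,20],"angular":[0,0,0]},{"grip":1,"xyz":[21,367,20],"angular":[0,0,0]},{"grip":1,"xyz":[138,503,149],"angular":[0,0,0]},{"grip":1,"xyz":[138,503,149],"angular":[0,0,0]},{"grip":1,"xyz":[138,503,149],"angular":[0,0,0]}]}}

```text
time_s: 2.1
tcp_pos: [0.4033, 0.1986, 0.1961]
ee_rot: [[-1.0, 0.0, 0.0], [0.0, 1.0, -0.002], [-0.0, -0.002, -1.0]]
wrist_force: [1.4, 1.0, 0.1]
gripper_width: 0.998
gripper_force: 0.0
```

Emit:
{"name": "move_arm", "arguments": {"series": [{"grip":1,"xyz":[70,80,70],"angular":[0,0,0]},{"grip":1,"xyz":[70,80,70],"angular":[0,0,0]},{"grip":1,"xyz":[70,80,70],"angular":[0,0,0]},{"grip":1,"xyz":[70,80,70],"angular":[0,0,0]}]}}

```text
time_s: 2.5
tcp_pos: [0.3324, 0.2776, 0.1249]
ee_rot: [[-1.0, -0.004, -0.003], [-0.004, 1.0, -0.006], [0.003, -0.006, -1.0]]
wrist_force: [-0.2, 0.4, 0.2]
gripper_width: 1.0
gripper_force: 0.0
```

```bash
python3 -c "
from h import *
to((.363,.255,.15,90),(.363,.255,.053,90))"
```

```text
t 2.5 tcp [0.3324 0.2776 0.1249] yaw 90.2 j6 -151.4 grip 1.0 gf 0.0 F [-0.2  0.4  0.2]
(0.363, 0.255, 0.15, 90) xyz [-30.0, -23.0, -25.0] ang [-0.006, -0.003, 0.004]
(0.363, 0.255, 0.053, 90) xyz [-31.0, -22.0, 72.0] ang [-0.006, -0.003, 0.004]
```

Emit:
{"name": "move_arm", "arguments": {"series": [{"grip":1,"xyz":[-31,-22,0],"angular":[0,0,0]},{"grip":1,"xyz":[-31,-22,0],"angular":[-0.006,-0.003,0.004]},{"grip":1,"xyz":[-31,-22,35],"angular":[-0.006,-0.003,0.004]},{"grip":1,"xyz":[-31,-22,72],"angular":[-0.006,-0.003,0.004]},{"grip":1,"xyz":[-31,-22,72],"angular":[-0.006,-0.003,0.004]}]}}

```text
time_s: 3.0
tcp_pos: [0.3641, 0.2521, 0.052]
ee_rot: [[-1.0, 0.007, -0.003], [0.007, 1.0, -0.003], [0.003, -0.003, -1.0]]
wrist_force: [-0.5, 0.4, -0.4]
gripper_width: 1.003
gripper_force: 0.0
```

```bash
python3 - <<'E' 2>/dev/null
from h import *
s=snap('side','side2.png'); snap('top','top2.png')
to((.363,.255,.053,90)); print(r.sense()['joints'].round(0))
a=cv2.imread('pics/side2.png')[170:320,180:380]; b=cv2.imread('pics/top2.png')[110:260,180:380]
cv2.imwrite('pics/v2.png',np.clip(cv2.resize(np.vstack([a,b]),None,fx=2,fy=2,interpolation=2)*1.4,0,255).astype('uint8'))
E
```

```text
t 3.1 tcp [0.3661 0.2551 0.0555] yaw 89.8 j6 -146.2 grip 1.003 gf 0.0 F [0.4 0.5 0.4]
(0.363, 0.255, 0.053, 90) xyz [3.0, -0.0, 2.0] ang [0.003, 0.003, -0.004]
[  56.   20.  -38.    0.  -32. -146.]
```

View pics/v2.png

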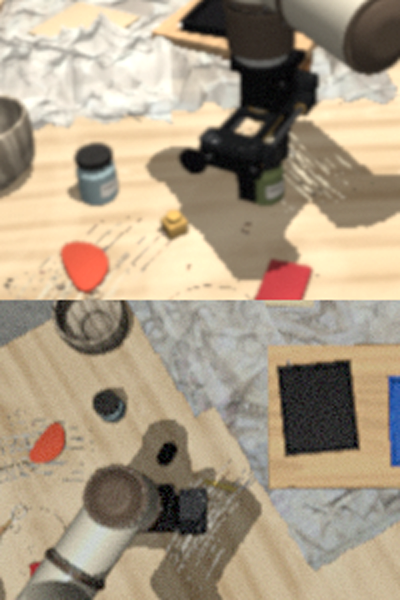

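Side view: the jaws stand round the green jar, which shows to the right of the near finger (finger x≈240–258, jar to 285). I'll check that this is parallax.

```bash
python3 - <<'E'
from h import *
for P in [(.366,.255,.034),(.366,.305,.034),(.366-.01,.305,.034),(.366+.01,.305,.034)]: print(((proj('side',P)-[180,170])*2).round())
E
```

```text
[263. 173.]
[245. 196.]
[253. 198.]
[238. 194.]
```

Emit:
{"name": "move_arm", "arguments": {"series": [{"grip":0.7,"xyz":[1,0,2],"angular":[0,0,0]}]}}

```text
time_s: 3.2
tcp_pos: [0.3658, 0.2564, 0.0549]
ee_rot: [[-1.0, 0.004, 0.006], [0.004, 1.0, 0.007], [-0.006, 0.007, -1.0]]
wrist_force: [0.4, 0.3, 1.4]
gripper_width: 0.962
gripper_force: 0.0
```

Emit:
{"name": "move_arm", "arguments": {"series": [{"grip":0.4,"xyz":[2,-2,1],"angular":[0,0,0]},{"grip":0.4,"xyz":[2,-2,1],"angular":[0,0,0]},{"grip":0.4,"xyz":[2,-2,1],"angular":[0,0,0]},{"grip":0.4,"xyz":[2,-2,1],"angular":[0,0,0]},{"grip":0.4,"xyz":[2,-2,1],"angular":[0,0,0]},{"grip":0.4,"xyz":[2,-2,1],"angular":[0,0,0]},{"grip":0.4,"xyz":[2,-2,1],"angular":[0,0,0]}]}}

```text
time_s: 3.9
tcp_pos: [0.3629, 0.2537, 0.0523]
ee_rot: [[-1.0, 0.004, 0.004], [0.004, 1.0, 0.005], [-0.004, 0.005, -1.0]]
wrist_force: [-0.2, 0.6, 3.2]
gripper_width: 0.544
gripper_force: 30.0
```

```bash
python3 -c "
from h import *
to((.37,.25,.25,90),(.48,.1,.27,90),(.551,-.2066,.27,90))"
```

```text
t 3.9 tcp [0.3629 0.2537 0.0523] yaw 89.8 j6 -146.4 grip 0.544 gf 30.0 F [-0.2  0.6  3.2]
(0.37, 0.25, 0.25, 90) xyz [-8.0, -3.0, -198.0] ang [0.005, 0.004, -0.004]
(0.48, 0.1, 0.27, 90) xyz [-119.0, -152.0, -218.0] ang [0.005, 0.004, -0.004]
(0.551, -0.2066, 0.27, 90) xyz [-191.0, -458.0, -219.0] ang [0.005, 0.004, -0.004]
```

Emit:
{"name": "move_arm", "arguments": {"series": [{"grip":0.4,"xyz":[-4,-2,-30],"angular":[0,0,0]},{"grip":0.4,"xyz":[-8,-3,-75],"angular":[0,0,0]},{"grip":0.4,"xyz":[-8,-3,-120],"angular":[0,0,0]},{"grip":0.4,"xyz":[-8,-3,-165],"angular":[0,0,0]},{"grip":0.4,"xyz":[-20,-15,-200],"angular":[0,0,0]},{"grip":0.4,"xyz":[-119,-152,-218],"angular":[0,0,0]},{"grip":0.4,"xyz":[-119,-152,-218],"angular":[0,0,0]},{"grip":0.4,"xyz":[-119,-152,-218],"angular":[0,0,0]},{"grip":0.4,"xyz":[-119,-152,-218],"angular":[0,0,0]},{"grip":0.4,"xyz":[-119,-152,-218],"angular":[0,0,0]}]}}

```text
time_s: 4.9
tcp_pos: [0.481, 0.0977, 0.269]
ee_rot: [[-1.0, 0.009, 0.002], [0.009, 1.0, 0.003], [-0.002, 0.003, -1.0]]
wrist_force: [-0.7, 0.1, -2.4]
gripper_width: 0.545
gripper_force: 30.0
```

Emit:
{"name": "move_arm", "arguments": {"series": [{"grip":0.4,"xyz":[-10,-40,0],"angular":[0,0,0]},{"grip":0.4,"xyz":[-72,-306,0],"angular":[0,0,0]},{"grip":0.4,"xyz":[-72,-306,0],"angular":[0,0,0]},{"grip":0.4,"xyz":[-72,-306,0],"angular":[0,0,0]},{"grip":0.4,"xyz":[-72,-306,0],"angular":[0,0,0]},{"grip":0.4,"xyz":[-72,-306,0],"angular":[0,0,0]},{"grip":0.4,"xyz":[-72,-306,0],"angular":[0,0,0]},{"grip":0.4,"xyz":[-72,-306,0],"angular":[0,0,0]},{"grip":0.4,"xyz":[-72,-306,0],"angular":[0,0,0]},{"grip":0.4,"xyz":[-72,-306,0],"angular":[0,0,0]}]}}

```text
time_s: 5.9
tcp_pos: [0.5507, -0.205, 0.2684]
ee_rot: [[-1.0, 0.003, 0.002], [0.003, 1.0, 0.005], [-0.002, 0.005, -1.0]]
wrist_force: [0.1, -0.1, -0.2]
gripper_width: 0.541
gripper_force: 30.0
```

```bash
python3 -c "
from h import *
to((.551,-.2066,.160,90),(.551,-.2066,.144,90))"
```

```text
t 5.9 tcp [ 0.5507 -0.205   0.2684] yaw 89.8 j6 -85.3 grip 0.541 gf 30.0 F [ 0.1 -0.1 -0.2]
(0.551, -0.2066, 0.16, 90) xyz [-0.0, -2.0, 108.0] ang [0.005, 0.002, -0.003]
(0.551, -0.2066, 0.144, 90) xyz [0.0, -2.0, 124.0] ang [0.005, 0.002, -0.003]
```

Emit:
{"name": "move_arm", "arguments": {"series": [{"grip":0.4,"xyz":[0,-2,40],"angular":[0.005,0.002,-0.003]},{"grip":0.4,"xyz":[0,-2,75],"angular":[0.005,0.002,-0.003]},{"grip":0.4,"xyz":[0,-2,105],"angular":[0.005,0.002,-0.003]},{"grip":0.4,"xyz":[0,-2,120],"angular":[0.005,0.002,-0.003]},{"grip":0.4,"xyz":[0,-2,124],"angular":[0.005,0.002,-0.003]},{"grip":0.4,"xyz":[0,-2,125],"angular":[0.005,0.002,-0.003]},{"grip":0.4,"xyz":[0,-2,126],"angular":[0.005,0.002,-0.003]},{"grip":0.4,"xyz":[0,-2,126],"angular":[0.005,0.002,-0.003]}]}}

```text
time_s: 6.7
tcp_pos: [0.5521, -0.2077, 0.1441]
ee_rot: [[-1.0, 0.001, 0.004], [0.001, 1.0, -0.001], [-0.004, -0.001, -1.0]]
wrist_force: [0.2, -0.2, -1.2]
gripper_width: 0.544
gripper_force: 30.0
```

Emit:
{"name": "move_arm", "arguments": {"series": [{"grip":0.4,"xyz":[0,0,1],"angular":[0,0,0]},{"grip":0.4,"xyz":[0,0,2],"angular":[0,0,0]},{"grip":0.4,"xyz":[0,0,2],"angular":[0,0,0]}]}}

```text
time_s: 7.0
tcp_pos: [0.5517, -0.208, 0.1414]
ee_rot: [[-1.0, 0.001, 0.002], [0.001, 1.0, -0.001], [-0.002, -0.001, -1.0]]
wrist_force: [0.3, 0.9, 2.5]
gripper_width: 0.546
gripper_force: 30.0
```

Emit:
{"name": "move_arm", "arguments": {"series": [{"grip":0.75,"xyz":[0,0,0],"angular":[0,0,0]},{"grip":0.75,"xyz":[0,0,0],"angular":[0,0,0]},{"grip":0.75,"xyz":[0,0,0],"angular":[0,0,0]},{"grip":0.75,"xyz":[0,0,-15],"angular":[0,0,0]},{"grip":0.75,"xyz":[0,0,-50],"angular":[0,0,0]},{"grip":1,"xyz":[0,0,-100],"angular":[0,0,0]},{"grip":1,"xyz":[0,40,-130],"angular":[0,0,0]}]}}

```text
time_s: 7.7
tcp_pos: [0.5524, -0.1705, 0.2743]
ee_rot: [[-1.0, 0.006, 0.006], [0.006, 1.0, -0.003], [-0.006, -0.003, -1.0]]
wrist_force: [1.3, 0.7, 0.4]
gripper_width: 0.854
gripper_force: 0.0
```

```bash
python3 -c "
from h import *
to((.560,.339,.20,90),(.56,.339,.053,90))"
```

```text
t 7.7 tcp [ 0.5524 -0.1705  0.2743] yaw 89.7 j6 -89.4 grip 0.854 gf 0.0 F [1.3 0.7 0.4]
(0.56, 0.339, 0.2, 90) xyz [-4.0, 510.0, 73.0] ang [-0.003, 0.006, -0.006]
(0.56, 0.339, 0.053, 90) xyz [-3.0, 510.0, 220.0] ang [-0.003, 0.006, -0.006]
```

Emit:
{"name": "move_arm", "arguments": {"series": [{"grip":1,"xyz":[-4,510,73],"angular":[0,0.003,-0.006]},{"grip":1,"xyz":[-4,510,73],"angular":[0,0.003,-0.006]},{"grip":1,"xyz":[-4,510,73],"angular":[0,0.003,-0.006]},{"grip":1,"xyz":[-4,510,73],"angular":[0,0.003,-0.006]},{"grip":1,"xyz":[-4,510,73],"angular":[0,0.003,-0.006]},{"grip":1,"xyz":[-4,510,73],"angular":[0,0.003,-0.006]},{"grip":1,"xyz":[-4,510,73],"angular":[0,0.003,-0.006]},{"grip":1,"xyz":[-4,510,73],"angular":[0,0.003,-0.006]},{"grip":1,"xyz":[-4,510,73],"angular":[0,0.003,-0.006]},{"grip":1,"xyz":[-4,510,73],"angular":[0,0.003,-0.006]}]}}

```text
time_s: 8.7
tcp_pos: [0.5556, 0.329, 0.1991]
ee_rot: [[-1.0, -0.005, -0.002], [-0.005, 1.0, -0.001], [0.002, -0.001, -1.0]]
wrist_force: [1.3, 0.9, -0.1]
gripper_width: 0.997
gripper_force: 0.0
```

```bash
python3 -c "
from h import *
to((.56,.339,.10,90),(.56,.339,.053,90))"
```

```text
t 8.7 tcp [0.5556 0.329  0.1991] yaw 90.3 j6 -134.7 grip 0.997 gf 0.0 F [ 1.3  0.9 -0.1]
(0.56, 0.339, 0.1, 90) xyz [-5.0, 10.0, 99.0] ang [-0.001, -0.002, 0.005]
(0.56, 0.339, 0.053, 90) xyz [-5.0, 10.0, 146.0] ang [-0.001, -0.002, 0.005]
```

Emit:
{"name": "move_arm", "arguments": {"series": [{"grip":1,"xyz":[-5,10,20],"angular":[0,0,0.003]},{"grip":1,"xyz":[-5,10,60],"angular":[0,0,0.003]},{"grip":1,"xyz":[-5,10,100],"angular":[0,0,0.003]},{"grip":1,"xyz":[-5,10,130],"angular":[0,0,0.003]},{"grip":1,"xyz":[-5,10,144],"angular":[0,0,0.003]},{"grip":1,"xyz":[-5,10,146],"angular":[0,0,0.003]}]}}

```text
time_s: 9.3
tcp_pos: [0.5599, 0.3362, 0.0514]
ee_rot: [[-1.0, -0.002, -0.004], [-0.002, 1.0, -0.004], [0.004, -0.004, -1.0]]
wrist_force: [0.2, -0.4, 0.8]
gripper_width: 0.997
gripper_force: 0.0
```

```bash
python3 -c "
from h import *
to((.56,.339,.053,90))"
```

```text
t 9.3 tcp [0.5599 0.3362 0.0514] yaw 90.1 j6 -135.0 grip 0.997 gf 0.0 F [ 0.2 -0.4  0.8]
(0.56, 0.339, 0.053, 90) xyz [-0.0, 3.0, -2.0] ang [-0.004, -0.004, 0.002]
```

Emit:
{"name": "move_arm", "arguments": {"series": [{"grip":0.4,"xyz":[0,2,-1],"angular":[-0.003,-0.003,0]},{"grip":0.4,"xyz":[0,2,-1],"angular":[-0.003,-0.003,0]},{"grip":0.4,"xyz":[0,2,-1],"angular":[-0.003,-0.003,0]},{"grip":0.4,"xyz":[0,2,-1],"angular":[-0.003,-0.003,0]},{"grip":0.4,"xyz":[0,2,-1],"angular":[-0.003,-0.003,0]},{"grip":0.4,"xyz":[0,2,-1],"angular":[-0.003,-0.003,0]},{"grip":0.4,"xyz":[0,2,-1],"angular":[-0.003,-0.003,0]},{"grip":0.4,"xyz":[0,2,-1],"angular":[-0.003,-0.003,0]}]}}

```text
time_s: 10.1
tcp_pos: [0.561, 0.3395, 0.0551]
ee_rot: [[-1.0, -0.002, 0.003], [-0.002, 1.0, 0.003], [-0.003, 0.003, -1.0]]
wrist_force: [-1.2, 1.4, 2.3]
gripper_width: 0.55
gripper_force: 30.0
```

```bash
python3 -c "
from h import *
to((.56,.339,.25,90),(.481,-.2066,.28,90))"
```

```text
t 10.1 tcp [0.561  0.3395 0.0551] yaw 90.1 j6 -135.1 grip 0.55 gf 30.0 F [-1.2  1.4  2.3]
(0.56, 0.339, 0.25, 90) xyz [0.0, 0.0, -195.0] ang [0.003, 0.003, 0.002]
(0.481, -0.2066, 0.28, 90) xyz [81.0, -545.0, -227.0] ang [0.003, 0.003, 0.002]
```

Emit:
{"name": "move_arm", "arguments": {"series": [{"grip":0.4,"xyz":[0,0,-30],"angular":[0,0,0]},{"grip":0.4,"xyz":[0,0,-75],"angular":[0,0,0]},{"grip":0.4,"xyz":[0,0,-120],"angular":[0,0,0]},{"grip":0.4,"xyz":[0,0,-165],"angular":[0,0,0]},{"grip":0.4,"xyz":[5,-25,-200],"angular":[0,0,0]},{"grip":0.4,"xyz":[81,-545,-227],"angular":[0,0,0]},{"grip":0.4,"xyz":[81,-545,-227],"angular":[0,0,0]},{"grip":0.4,"xyz":[81,-545,-227],"angular":[0,0,0]},{"grip":0.4,"xyz":[81,-545,-227],"angular":[0,0,0]},{"grip":0.4,"xyz":[81,-545,-227],"angular":[0,0,0]}]}}

```text
time_s: 11.1
tcp_pos: [0.5183, 0.0642, 0.2661]
ee_rot: [[-1.0, -0.002, -0.0], [-0.002, 1.0, 0.002], [0.0, 0.002, -1.0]]
wrist_force: [1.9, -0.6, -0.7]
gripper_width: 0.547
gripper_force: 30.0
```

```bash
python3 -c "
from h import *
to((.481,-.2066,.28,90))"
```

```text
t 11.1 tcp [0.5183 0.0642 0.2661] yaw 90.1 j6 -114.7 grip 0.547 gf 30.0 F [ 1.9 -0.6 -0.7]
(0.481, -0.2066, 0.28, 90) xyz [38.0, -271.0, -14.0] ang [0.002, -0.0, 0.002]
```

Emit:
{"name": "move_arm", "arguments": {"series": [{"grip":0.4,"xyz":[38,-271,-14],"angular":[0,0,0]},{"grip":0.4,"xyz":[38,-271,-14],"angular":[0,0,0]},{"grip":0.4,"xyz":[38,-271,-14],"angular":[0,0,0]},{"grip":0.4,"xyz":[38,-271,-14],"angular":[0,0,0]},{"grip":0.4,"xyz":[38,-271,-14],"angular":[0,0,0]},{"grip":0.4,"xyz":[38,-271,-14],"angular":[0,0,0]},{"grip":0.4,"xyz":[38,-271,-14],"angular":[0,0,0]},{"grip":0.4,"xyz":[38,-271,-14],"angular":[0,0,0]}]}}

```text
time_s: 11.9
tcp_pos: [0.4814, -0.2049, 0.2792]
ee_rot: [[-1.0, -0.0, -0.0], [-0.0, 1.0, 0.003], [0.0, 0.003, -1.0]]
wrist_force: [-0.1, 0.3, -0.9]
gripper_width: 0.546
gripper_force: 30.0
```

```bash
python3 -c "
from h import *
to((.481,-.2066,.145,90))"
```

```text
t 11.9 tcp [ 0.4814 -0.2049  0.2792] yaw 90.0 j6 -84.6 grip 0.546 gf 30.0 F [-0.1  0.3 -0.9]
(0.481, -0.2066, 0.145, 90) xyz [0.0, -2.0, 134.0] ang [0.003, -0.0, 0.0]
```

Emit:
{"name": "move_arm", "arguments": {"series": [{"grip":0.4,"xyz":[0,-2,40],"angular":[0.003,0,0]},{"grip":0.4,"xyz":[0,-2,80],"angular":[0.003,0,0]},{"grip":0.4,"xyz":[0,-2,112],"angular":[0.003,0,0]},{"grip":0.4,"xyz":[0,-2,127],"angular":[0.003,0,0]},{"grip":0.4,"xyz":[0,-2,131],"angular":[0.003,0,0]},{"grip":0.4,"xyz":[0,-2,133],"angular":[0.003,0,0]},{"grip":0.4,"xyz":[0,-2,133],"angular":[0.003,0,0]},{"grip":0.4,"xyz":[0,-2,133],"angular":[0.003,0,0]}]}}

```text
time_s: 12.7
tcp_pos: [0.4832, -0.2063, 0.1482]
ee_rot: [[-1.0, -0.002, 0.004], [-0.002, 1.0, -0.001], [-0.004, -0.001, -1.0]]
wrist_force: [0.0, 0.0, -0.2]
gripper_width: 0.546
gripper_force: 30.0
```

Emit:
{"name": "move_arm", "arguments": {"series": [{"grip":0.4,"xyz":[0,0,1],"angular":[0,0,0]},{"grip":0.4,"xyz":[0,0,1],"angular":[0,0,0]}]}}

```text
time_s: 12.9
tcp_pos: [0.4825, -0.2065, 0.1465]
ee_rot: [[-1.0, -0.002, 0.002], [-0.002, 1.0, -0.001], [-0.002, -0.001, -1.0]]
wrist_force: [-0.3, -0.6, -1.7]
gripper_width: 0.545
gripper_force: 30.0
```

Emit:
{"name": "move_arm", "arguments": {"series": [{"grip":0.4,"xyz":[0,0,1],"angular":[0,0,0]},{"grip":0.4,"xyz":[0,0,2],"angular":[0,0,0]},{"grip":0.4,"xyz":[0,0,2],"angular":[0,0,0]}]}}

```text
time_s: 13.2
tcp_pos: [0.4824, -0.2065, 0.1441]
ee_rot: [[-1.0, -0.002, 0.001], [-0.002, 1.0, -0.001], [-0.001, -0.001, -1.0]]
wrist_force: [-0.1, 0.4, -0.3]
gripper_width: 0.547
gripper_force: 30.0
```

Emit:
{"name": "move_arm", "arguments": {"series": [{"grip":0.4,"xyz":[0,0,1],"angular":[0,0,0]},{"grip":0.4,"xyz":[0,0,1],"angular":[0,0,0]}]}}

```text
time_s: 13.4
tcp_pos: [0.4825, -0.2066, 0.1441]
ee_rot: [[-1.0, -0.002, 0.002], [-0.002, 1.0, -0.001], [-0.002, -0.001, -1.0]]
wrist_force: [-1.7, 0.4, 6.2]
gripper_width: 0.545
gripper_force: 30.0
```

Emit:
{"name": "move_arm", "arguments": {"series": [{"grip":0.75,"xyz":[0,0,0],"angular":[0,0,0]},{"grip":0.75,"xyz":[0,0,0],"angular":[0,0,0]},{"grip":0.75,"xyz":[0,0,0],"angular":[0,0,0]},{"grip":0.75,"xyz":[0,0,-15],"angular":[0,0,0]},{"grip":0.75,"xyz":[0,0,-55],"angular":[0,0,0]},{"grip":0.8,"xyz":[0,0,-105],"angular":[0,0,0]},{"grip":0.8,"xyz":[-10,40,-130],"angular":[0,0,0]}]}}

```text
time_s: 14.1
tcp_pos: [0.4931, -0.1688, 0.2772]
ee_rot: [[-1.0, 0.003, 0.007], [0.003, 1.0, -0.003], [-0.007, -0.003, -1.0]]
wrist_force: [1.9, 0.8, 0.6]
gripper_width: 0.792
gripper_force: 0.0
```

Emit:
{"name": "move_arm", "arguments": {"series": [{"grip":0.8,"xyz":[-30,440,50],"angular":[0,0,-1.25]},{"grip":0.8,"xyz":[-30,440,50],"angular":[0,0,-1.25]},{"grip":0.8,"xyz":[-30,440,50],"angular":[0,0,-1.25]},{"grip":0.8,"xyz":[-30,440,50],"angular":[0,0,-1.25]},{"grip":0.8,"xyz":[-30,440,50],"angular":[0,0,-1.25]},{"grip":0.8,"xyz":[-30,440,50],"angular":[0,0,-1.25]},{"grip":0.8,"xyz":[-30,440,50],"angular":[0,0,-1.25]},{"grip":0.8,"xyz":[-30,440,50],"angular":[0,0,-1.25]},{"grip":0.8,"xyz":[-30,440,50],"angular":[0,0,-1.25]},{"grip":0.8,"xyz":[-30,440,50],"angular":[0,0,-1.25]}]}}

```text
time_s: 15.1
tcp_pos: [0.5213, 0.2783, 0.2208]
ee_rot: [[-0.308, -0.951, 0.001], [-0.951, 0.308, -0.001], [0.001, -0.001, -1.0]]
wrist_force: [-0.9, -0.1, -0.2]
gripper_width: 0.801
gripper_force: 0.0
```

```bash
python3 -c "
from h import *
to((.497,.454,.15,54)); snap('top','top3.png'); i=cv2.imread('pics/top3.png')[115:245,180:490]; cv2.imwrite('pics/v3.png',cv2.convertScaleAbs(cv2.resize(i,None,fx=2.5,fy=2.5,interpolation=2),alpha=1.5))"
```

```text
t 15.1 tcp [0.5213 0.2783 0.2208] yaw 162.1 j6 -61.8 grip 0.801 gf 0.0 F [-0.9 -0.1 -0.2]
(0.497, 0.454, 0.15, 54) xyz [-160.0, 77.0, 71.0] ang [-0.0, -0.002, -1.256]
```

View pics/v3.png

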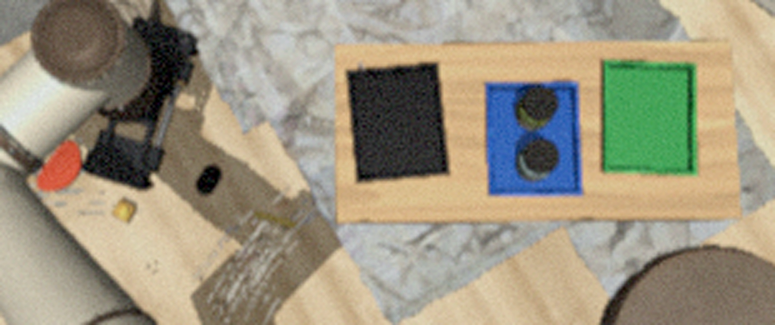

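The picture shows both jars standing inside the blue tray (caps at (537,104) and (537,158)), and the rib, tin, stone and wax undisturbed. Next is the rib.

Emit:
{"name": "move_arm", "arguments": {"series": [{"grip":0.8,"xyz":[-160,77,71],"angular":[0,0,-1.256]},{"grip":0.8,"xyz":[-160,77,71],"angular":[0,0,-1.256]},{"grip":0.8,"xyz":[-160,77,71],"angular":[0,0,-1.256]},{"grip":0.8,"xyz":[-160,77,71],"angular":[0,0,-1.256]},{"grip":0.8,"xyz":[-160,77,71],"angular":[0,0,-1.256]},{"grip":0.8,"xyz":[-160,77,71],"angular":[0,0,-1.256]},{"grip":0.8,"xyz":[-160,77,71],"angular":[0,0,-1.256]},{"grip":0.8,"xyz":[-160,77,71],"angular":[0,0,-1.256]},{"grip":0.8,"xyz":[-160,77,71],"angular":[0,0,-1.256]},{"grip":0.8,"xyz":[-160,77,71],"angular":[0,0,-1.256]}]}}

```text
time_s: 16.15
tcp_pos: [0.4989, 0.4485, 0.1516]
ee_rot: [[0.805, -0.594, 0.001], [-0.594, -0.805, -0.001], [0.002, 0.0, -1.0]]
wrist_force: [-0.6, -0.1, 0.3]
gripper_width: 0.802
gripper_force: 0.0
```

```bash
python3 -c "
from h import *
to((.497,.454,.029,54))"
```

```text
t 16.1 tcp [0.4989 0.4485 0.1516] yaw -126.4 j6 -2.2 grip 0.802 gf 0.0 F [-0.6 -0.1  0.3]
(0.497, 0.454, 0.029, 54) xyz [-5.0, -3.0, 123.0] ang [0.0, -0.002, -0.007]
```

Emit:
{"name": "move_arm", "arguments": {"series": [{"grip":0.85,"xyz":[-5,-3,20],"angular":[0,0,-0.007]},{"grip":0.85,"xyz":[-5,-3,60],"angular":[0,0,-0.007]},{"grip":0.85,"xyz":[-5,-3,95],"angular":[0,0,-0.007]},{"grip":0.85,"xyz":[-5,-3,112],"angular":[0,0,-0.007]},{"grip":0.85,"xyz":[-5,-3,119],"angular":[0,0,-0.007]},{"grip":0.85,"xyz":[-5,-3,119],"angular":[0,0,-0.007]},{"grip":0.85,"xyz":[-5,-3,119],"angular":[0,0,-0.007]}]}}

```text
time_s: 16.85
tcp_pos: [0.4973, 0.4555, 0.0338]
ee_rot: [[0.81, -0.587, 0.003], [-0.587, -0.81, 0.001], [0.002, -0.002, -1.0]]
wrist_force: [-1.2, 1.2, 0.9]
gripper_width: 0.85
gripper_force: 0.0
```

```bash
python3 -c "
from h import *
to((.497,.454,.0275,54)); snap('side','side4.png'); i=cv2.imread('pics/side4.png')[220:340,150:320]; cv2.imwrite('pics/v4.png',cv2.convertScaleAbs(cv2.resize(i,None,fx=4,fy=4,interpolation=2),alpha=1.5))"
```

```text
t 16.9 tcp [0.4973 0.4555 0.0338] yaw -125.9 j6 -2.3 grip 0.85 gf 0.0 F [-1.2  1.2  0.9]
(0.497, 0.454, 0.0275, 54) xyz [1.0, 1.0, 6.0] ang [-0.002, -0.002, 0.001]
```

View pics/v4.png

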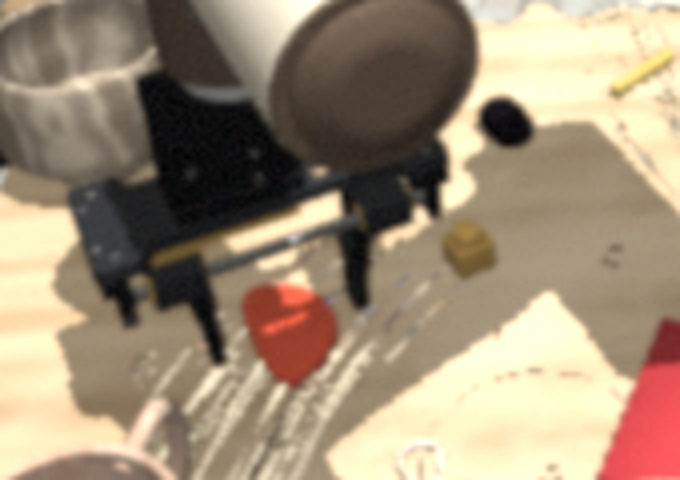

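The fingers, with tips at (218,360) and (360,305), straddle the rib centred at (291,335). I'll go down and close.

Emit:
{"name": "move_arm", "arguments": {"series": [{"grip":0.85,"xyz":[0,1,4],"angular":[0,0,0]},{"grip":0.85,"xyz":[0,1,6],"angular":[0,0,0]},{"grip":0.3,"xyz":[0,1,6],"angular":[0,0,0]},{"grip":0.3,"xyz":[0,1,6],"angular":[0,0,0]},{"grip":0.3,"xyz":[0,1,6],"angular":[0,0,0]},{"grip":0.3,"xyz":[0,1,6],"angular":[0,0,0]},{"grip":0.3,"xyz":[0,1,6],"angular":[0,0,0]},{"grip":0.3,"xyz":[0,1,6],"angular":[0,0,0]}]}}

```text
time_s: 17.7
tcp_pos: [0.4959, 0.4543, 0.0265]
ee_rot: [[0.81, -0.586, 0.001], [-0.586, -0.81, -0.001], [0.002, -0.0, -1.0]]
wrist_force: [0.5, -0.5, 0.1]
gripper_width: 0.53
gripper_force: 30.0
```

```bash
python3 -c "
from h import *
to((.497,.454,.2,54),(.539,-.0246,.22,93))"
```

```text
t 17.7 tcp [0.4959 0.4543 0.0265] yaw -125.9 j6 -2.3 grip 0.53 gf 30.0 F [ 0.5 -0.5  0.1]
(0.497, 0.454, 0.2, 54) xyz [1.0, -0.0, -174.0] ang [-0.0, -0.002, 0.002]
(0.539, -0.0246, 0.22, 93) xyz [316.0, 363.0, -193.0] ang [0.0, -0.002, -0.679]
```

Emit:
{"name": "move_arm", "arguments": {"series": [{"grip":0.3,"xyz":[0,0,-30],"angular":[0,0,0]},{"grip":0.3,"xyz":[0,0,-75],"angular":[0,0,0]},{"grip":0.3,"xyz":[0,0,-120],"angular":[0,0,0]},{"grip":0.3,"xyz":[10,10,-165],"angular":[0,0,0]},{"grip":0.3,"xyz":[316,363,-193],"angular":[0,0,-0.69]},{"grip":0.3,"xyz":[316,363,-193],"angular":[0,0,-0.69]},{"grip":0.3,"xyz":[316,363,-193],"angular":[0,0,-0.69]},{"grip":0.3,"xyz":[316,363,-193],"angular":[0,0,-0.69]},{"grip":0.3,"xyz":[316,363,-193],"angular":[0,0,-0.69]},{"grip":0.3,"xyz":[316,363,-193],"angular":[0,0,-0.69]}]}}

```text
time_s: 18.7
tcp_pos: [0.5236, 0.1402, 0.21]
ee_rot: [[0.998, 0.065, 0.002], [0.065, -0.998, -0.001], [0.002, 0.001, -1.0]]
wrist_force: [1.9, -0.1, 0.6]
gripper_width: 0.529
gripper_force: 30.0
```

```bash
python3 -c "
from h import *
to((.539,-.0246,.20,94))"
```

```text
t 18.7 tcp [0.5236 0.1402 0.21  ] yaw -86.3 j6 61.5 grip 0.529 gf 30.0 F [ 1.9 -0.1  0.6]
(0.539, -0.0246, 0.2, 94) xyz [5.0, 165.0, 10.0] ang [0.001, -0.002, -0.005]
```

Emit:
{"name": "move_arm", "arguments": {"series": [{"grip":0.3,"xyz":[5,160,10],"angular":[0,0,0]},{"grip":0.3,"xyz":[5,160,10],"angular":[0,0,0]},{"grip":0.3,"xyz":[5,160,10],"angular":[0,0,0]},{"grip":0.3,"xyz":[5,160,10],"angular":[0,0,0]},{"grip":0.3,"xyz":[5,160,10],"angular":[0,0,0]},{"grip":0.3,"xyz":[5,160,10],"angular":[0,0,0]}]}}

```text
time_s: 19.3
tcp_pos: [0.5392, -0.0167, 0.2]
ee_rot: [[0.998, 0.063, 0.002], [0.063, -0.998, -0.001], [0.002, 0.001, -1.0]]
wrist_force: [-0.0, 1.4, -0.6]
gripper_width: 0.531
gripper_force: 30.0
```

```bash
python3 -c "
from h import *
to((.539,-.0246,.1185,94))"
```

```text
t 19.3 tcp [ 0.5392 -0.0167  0.2   ] yaw -86.4 j6 78.1 grip 0.531 gf 30.0 F [-0.   1.4 -0.6]
(0.539, -0.0246, 0.1185, 94) xyz [-1.0, 8.0, 81.0] ang [0.001, -0.002, -0.006]
```

Emit:
{"name": "move_arm", "arguments": {"series": [{"grip":0.3,"xyz":[-1,8,15],"angular":[0,0,-0.006]},{"grip":0.3,"xyz":[-1,8,45],"angular":[0,0,-0.006]},{"grip":0.3,"xyz":[-1,8,68],"angular":[0,0,-0.006]},{"grip":0.3,"xyz":[-1,8,78],"angular":[0,0,-0.006]},{"grip":0.3,"xyz":[-1,8,81],"angular":[0,0,-0.006]},{"grip":0.3,"xyz":[-1,8,82],"angular":[0,0,-0.006]},{"grip":0.3,"xyz":[-1,8,82],"angular":[0,0,-0.006]}]}}

```text
time_s: 20.0
tcp_pos: [0.5396, -0.0248, 0.1189]
ee_rot: [[0.998, 0.07, 0.003], [0.07, -0.998, -0.001], [0.003, 0.001, -1.0]]
wrist_force: [0.0, 0.4, 0.9]
gripper_width: 0.528
gripper_force: 30.0
```

Emit:
{"name": "move_arm", "arguments": {"series": [{"grip":0.3,"xyz":[0,0,1],"angular":[0,0,0]},{"grip":0.3,"xyz":[0,0,1],"angular":[0,0,0]}]}}

```text
time_s: 20.2
tcp_pos: [0.5391, -0.0253, 0.1175]
ee_rot: [[0.998, 0.069, 0.003], [0.069, -0.998, -0.001], [0.003, 0.001, -1.0]]
wrist_force: [0.1, 0.0, -0.8]
gripper_width: 0.522
gripper_force: 30.0
```

Emit:
{"name": "move_arm", "arguments": {"series": [{"grip":0.3,"xyz":[0,0,1],"angular":[0,0,0]},{"grip":0.3,"xyz":[0,0,2],"angular":[0,0,0]},{"grip":0.3,"xyz":[0,0,2],"angular":[0,0,0]}]}}

```text
time_s: 20.5
tcp_pos: [0.5389, -0.0254, 0.1154]
ee_rot: [[0.998, 0.069, 0.002], [0.069, -0.998, -0.001], [0.002, 0.001, -1.0]]
wrist_force: [-0.6, 0.2, 5.0]
gripper_width: 0.531
gripper_force: 30.0
```

Emit:
{"name": "move_arm", "arguments": {"series": [{"grip":0.68,"xyz":[0,0,0],"angular":[0,0,0]},{"grip":0.68,"xyz":[0,0,0],"angular":[0,0,0]},{"grip":0.68,"xyz":[0,0,0],"angular":[0,0,0]},{"grip":0.68,"xyz":[0,0,-12],"angular":[0,0,0]},{"grip":0.68,"xyz":[0,0,-45],"angular":[0,0,0]},{"grip":0.5,"xyz":[0,0,-95],"angular":[0,0,0]},{"grip":0.5,"xyz":[-125,-165,-95],"angular":[0,0,1.0]},{"grip":0.5,"xyz":[-125,-165,-95],"angular":[0,0,1.0]},{"grip":0.5,"xyz":[-125,-165,-95],"angular":[0,0,1.0]},{"grip":0.5,"xyz":[-125,-165,-95],"angular":[0,0,1.0]}]}}

```text
time_s: 21.5
tcp_pos: [0.4245, 0.1065, 0.2108]
ee_rot: [[0.899, -0.438, 0.003], [-0.438, -0.899, -0.0], [0.003, -0.001, -1.0]]
wrist_force: [-0.0, 0.8, -0.1]
gripper_width: 0.505
gripper_force: 0.0
```

```bash
python3 -c "
from h import *
to((.4195,.148,.12,-15.5))"
```

```text
t 21.5 tcp [0.4245 0.1065 0.2108] yaw -116.0 j6 28.4 grip 0.505 gf 0.0 F [-0.   0.8 -0.1]
(0.4195, 0.148, 0.12, -15.5) xyz [-23.0, -35.0, 91.0] ang [-0.003, -0.001, 1.388]
```

Emit:
{"name": "move_arm", "arguments": {"series": [{"grip":0.5,"xyz":[-23,-35,91],"angular":[0,0,1.388]},{"grip":0.5,"xyz":[-23,-35,91],"angular":[0,0,1.388]},{"grip":0.5,"xyz":[-23,-35,91],"angular":[0,0,1.388]},{"grip":0.5,"xyz":[-23,-35,91],"angular":[0,0,1.388]},{"grip":0.5,"xyz":[-23,-35,91],"angular":[0,0,1.388]},{"grip":0.5,"xyz":[-23,-35,91],"angular":[0,0,1.388]},{"grip":0.5,"xyz":[-23,-35,91],"angular":[0,0,1.388]},{"grip":0.5,"xyz":[-23,-35,91],"angular":[0,0,1.388]},{"grip":0.5,"xyz":[-23,-35,91],"angular":[0,0,1.388]},{"grip":0.5,"xyz":[-23,-35,91],"angular":[0,0,1.388]}]}}

```text
time_s: 22.5
tcp_pos: [0.4204, 0.1472, 0.1195]
ee_rot: [[-0.265, -0.964, 0.002], [-0.964, 0.265, -0.0], [-0.0, -0.002, -1.0]]
wrist_force: [-0.2, -0.5, -0.4]
gripper_width: 0.501
gripper_force: 0.0
```

```bash
python3 -c "
from h import *
to((.4195,.148,.034,-15.5))"
```

```text
t 22.5 tcp [0.4204 0.1472 0.1195] yaw 164.6 j6 -55.9 grip 0.501 gf 0.0 F [-0.2 -0.5 -0.4]
(0.4195, 0.148, 0.034, -15.5) xyz [-0.0, 1.0, 86.0] ang [-0.002, 0.0, 0.003]
```

Emit:
{"name": "move_arm", "arguments": {"series": [{"grip":0.5,"xyz":[0,1,30],"angular":[0,0,0]},{"grip":0.5,"xyz":[0,1,65],"angular":[0,0,0]},{"grip":0.5,"xyz":[0,1,80],"angular":[0,0,0]},{"grip":0.5,"xyz":[0,1,84],"angular":[0,0,0]},{"grip":0.5,"xyz":[0,1,84],"angular":[0,0,0]}]}}

```text
time_s: 23.0
tcp_pos: [0.4195, 0.1474, 0.0349]
ee_rot: [[-0.261, -0.965, 0.001], [-0.965, 0.261, -0.001], [0.001, -0.002, -1.0]]
wrist_force: [-0.3, 0.3, 1.3]
gripper_width: 0.504
gripper_force: 0.0
```

```bash
python3 -c "
from h import *
to((.4195,.148,.0275,-15.5)); snap('side','side5.png'); i=cv2.imread('pics/side5.png')[130:280,220:400]; cv2.imwrite('pics/v5.png',cv2.convertScaleAbs(cv2.resize(i,None,fx=4,fy=4,interpolation=2),alpha=1.5))"
```

```text
t 23.0 tcp [0.4195 0.1474 0.0349] yaw 164.9 j6 -55.8 grip 0.504 gf 0.0 F [-0.3  0.3  1.3]
(0.4195, 0.148, 0.0275, -15.5) xyz [-1.0, 0.0, 7.0] ang [-0.002, -0.001, 0.006]
```

View pics/v5.png

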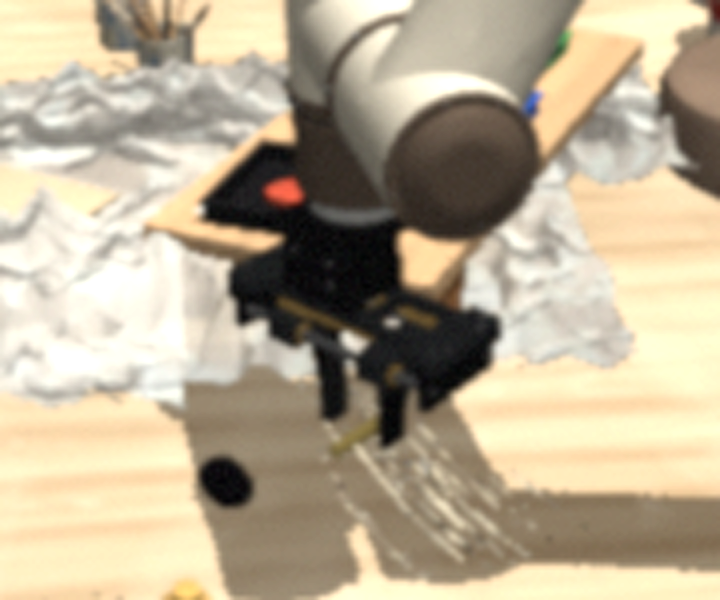

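The near end of the wax, at (335,448), runs up between the two fingertips at (332,412) and (390,440), and the rib lies in the black tray. I'll go down and close.

Emit:
{"name": "move_arm", "arguments": {"series": [{"grip":0.5,"xyz":[0,0,4],"angular":[0,0,0]},{"grip":0.5,"xyz":[0,0,7],"angular":[0,0,0]},{"grip":0,"xyz":[0,0,7],"angular":[0,0,0]},{"grip":0,"xyz":[0,0,7],"angular":[0,0,0]},{"grip":0,"xyz":[0,0,7],"angular":[0,0,0]},{"grip":0,"xyz":[0,0,7],"angular":[0,0,0]},{"grip":0,"xyz":[0,0,7],"angular":[0,0,0]},{"grip":0,"xyz":[0,0,7],"angular":[0,0,0]},{"grip":0,"xyz":[0,0,7],"angular":[0,0,0]}]}}

```text
time_s: 23.95
tcp_pos: [0.4192, 0.1472, 0.0278]
ee_rot: [[-0.262, -0.965, 0.001], [-0.965, 0.262, -0.001], [0.0, -0.002, -1.0]]
wrist_force: [-0.1, -0.3, 1.3]
gripper_width: 0.109
gripper_force: 30.0
```

```bash
python3 -c "
from h import *
to((.42,.148,.24,-15.5),(.508,-.3634,.27,0))"
```

```text
t 23.9 tcp [0.4192 0.1472 0.0278] yaw 164.8 j6 -55.8 grip 0.109 gf 30.0 F [-0.1 -0.3  1.3]
(0.42, 0.148, 0.24, -15.5) xyz [-1.0, -1.0, -212.0] ang [-0.002, -0.0, 0.006]
(0.508, -0.3634, 0.27, 0) xyz [470.0, -220.0, -242.0] ang [-0.002, -0.001, -0.265]
```

Emit:
{"name": "move_arm", "arguments": {"series": [{"grip":0,"xyz":[0,0,-30],"angular":[0,0,0]},{"grip":0,"xyz":[0,0,-78],"angular":[0,0,0]},{"grip":0,"xyz":[0,0,-126],"angular":[0,0,0]},{"grip":0,"xyz":[0,0,-174],"angular":[0,0,0]},{"grip":0,"xyz":[15,-8,-215],"angular":[0,0,0]},{"grip":0,"xyz":[50,-25,-242],"angular":[0,0,-0.1]},{"grip":0,"xyz":[470,-220,-242],"angular":[0,0,-0.23]},{"grip":0,"xyz":[470,-220,-242],"angular":[0,0,-0.23]},{"grip":0,"xyz":[470,-220,-242],"angular":[0,0,-0.23]},{"grip":0,"xyz":[470,-220,-242],"angular":[0,0,-0.23]}]}}

```text
time_s: 24.95
tcp_pos: [0.4627, -0.1014, 0.2701]
ee_rot: [[-0.034, -0.999, 0.002], [-0.999, 0.034, -0.001], [0.001, -0.002, -1.0]]
wrist_force: [1.6, 1.3, -1.0]
gripper_width: 0.113
gripper_force: 30.0
```

```bash
python3 -c "
from h import *
to((.508,-.3634,.25,-2))"
```

```text
t 24.9 tcp [ 0.4627 -0.1014  0.2701] yaw 178.0 j6 -9.4 grip 0.113 gf 30.0 F [ 1.6  1.3 -1. ]
(0.508, -0.3634, 0.25, -2) xyz [260.0, -54.0, 20.0] ang [-0.002, -0.001, 0.001]
```

Emit:
{"name": "move_arm", "arguments": {"series": [{"grip":0,"xyz":[260,-54,20],"angular":[0,0,0]},{"grip":0,"xyz":[260,-54,20],"angular":[0,0,0]},{"grip":0,"xyz":[260,-54,20],"angular":[0,0,0]},{"grip":0,"xyz":[260,-54,20],"angular":[0,0,0]},{"grip":0,"xyz":[260,-54,20],"angular":[0,0,0]},{"grip":0,"xyz":[260,-54,20],"angular":[0,0,0]},{"grip":0,"xyz":[260,-54,20],"angular":[0,0,0]},{"grip":0,"xyz":[260,-54,20],"angular":[0,0,0]}]}}

```text
time_s: 25.75
tcp_pos: [0.5076, -0.3608, 0.2497]
ee_rot: [[-0.035, -0.999, 0.0], [-0.999, 0.035, 0.0], [-0.0, -0.0, -1.0]]
wrist_force: [-0.3, 1.5, -0.8]
gripper_width: 0.108
gripper_force: 30.0
```

```bash
python3 -c "
from h import *
to((.508,-.3634,.118,-2))"
```

```text
t 25.8 tcp [ 0.5076 -0.3608  0.2497] yaw 178.0 j6 18.5 grip 0.108 gf 30.0 F [-0.3  1.5 -0.8]
(0.508, -0.3634, 0.118, -2) xyz [3.0, -0.0, 132.0] ang [-0.0, 0.0, -0.0]
```

Emit:
{"name": "move_arm", "arguments": {"series": [{"grip":0,"xyz":[3,0,25],"angular":[0,0,0]},{"grip":0,"xyz":[3,0,70],"angular":[0,0,0]},{"grip":0,"xyz":[3,0,110],"angular":[0,0,0]},{"grip":0,"xyz":[3,0,127],"angular":[0,0,0]},{"grip":0,"xyz":[3,0,131],"angular":[0,0,0]},{"grip":0,"xyz":[3,0,131],"angular":[0,0,0]},{"grip":0,"xyz":[3,0,131],"angular":[0,0,0]}]}}

```text
time_s: 26.45
tcp_pos: [0.5094, -0.3642, 0.1214]
ee_rot: [[-0.033, -0.999, 0.005], [-0.999, 0.033, -0.003], [0.002, -0.005, -1.0]]
wrist_force: [0.1, -0.2, -0.7]
gripper_width: 0.109
gripper_force: 30.0
```

Emit:
{"name": "move_arm", "arguments": {"series": [{"grip":0,"xyz":[0,0,1],"angular":[0,0,0]},{"grip":0,"xyz":[0,0,1],"angular":[0,0,0]}]}}

```text
time_s: 26.65
tcp_pos: [0.5086, -0.3645, 0.1196]
ee_rot: [[-0.034, -0.999, 0.003], [-0.999, 0.034, -0.002], [0.002, -0.003, -1.0]]
wrist_force: [0.3, -0.1, -0.5]
gripper_width: 0.107
gripper_force: 30.0
```

Expected contact is at z ≈ 0.1168.

Emit:
{"name": "move_arm", "arguments": {"series": [{"grip":0,"xyz":[0,0,1],"angular":[0,0,0]},{"grip":0,"xyz":[0,0,2],"angular":[0,0,0]},{"grip":0,"xyz":[0,0,2],"angular":[0,0,0]}]}}

```text
time_s: 26.95
tcp_pos: [0.5082, -0.3645, 0.1168]
ee_rot: [[-0.035, -0.999, 0.002], [-0.999, 0.035, -0.001], [0.001, -0.002, -1.0]]
wrist_force: [-0.4, 1.4, 2.5]
gripper_width: 0.103
gripper_force: 30.0
```

Emit:
{"name": "move_arm", "arguments": {"series": [{"grip":0,"xyz":[0,0,1],"angular":[0,0,0]},{"grip":0,"xyz":[0,0,1],"angular":[0,0,0]}]}}

```text
time_s: 27.15
tcp_pos: [0.5082, -0.3645, 0.1168]
ee_rot: [[-0.034, -0.999, 0.002], [-0.999, 0.034, -0.002], [0.002, -0.002, -1.0]]
wrist_force: [-2.1, 2.9, 6.3]
gripper_width: 0.108
gripper_force: 30.0
```

Emit:
{"name": "move_arm", "arguments": {"series": [{"grip":0.3,"xyz":[0,0,0],"angular":[0,0,0]},{"grip":0.3,"xyz":[0,0,0],"angular":[0,0,0]},{"grip":0.3,"xyz":[0,0,0],"angular":[0,0,0]},{"grip":0.3,"xyz":[0,0,-12],"angular":[0,0,0]},{"grip":0.3,"xyz":[0,0,-50],"angular":[0,0,0]},{"grip":0.3,"xyz":[0,0,-100],"angular":[0,0,0]},{"grip":0.3,"xyz":[0,0,-140],"angular":[0,0,0]},{"grip":0.65,"xyz":[-150,0,-150],"angular":[0,0,-0.3]},{"grip":0.65,"xyz":[-150,0,-150],"angular":[0,0,-0.3]},{"grip":0.65,"xyz":[-150,0,-150],"angular":[0,0,-0.3]}]}}

```text
time_s: 28.15
tcp_pos: [0.5129, -0.2135, 0.2664]
ee_rot: [[0.263, -0.965, 0.003], [-0.965, -0.263, -0.001], [0.002, -0.003, -1.0]]
wrist_force: [-0.2, -0.8, 0.0]
gripper_width: 0.487
gripper_force: 0.0
```

```bash
python3 -c "
from h import *
to((.479,.2425,.2,57))"
```

```text
t 28.1 tcp [ 0.5129 -0.2135  0.2664] yaw -164.7 j6 21.1 grip 0.487 gf 0.0 F [-0.2 -0.8  0. ]
(0.479, 0.2425, 0.2, 57) xyz [-449.0, -87.0, 66.0] ang [-0.002, -0.003, -0.728]
```

Emit:
{"name": "move_arm", "arguments": {"series": [{"grip":0.65,"xyz":[-449,-87,66],"angular":[0,0,-0.728]},{"grip":0.65,"xyz":[-449,-87,66],"angular":[0,0,-0.728]},{"grip":0.65,"xyz":[-449,-87,66],"angular":[0,0,-0.728]},{"grip":0.65,"xyz":[-449,-87,66],"angular":[0,0,-0.728]},{"grip":0.65,"xyz":[-449,-87,66],"angular":[0,0,-0.728]},{"grip":0.65,"xyz":[-449,-87,66],"angular":[0,0,-0.728]},{"grip":0.65,"xyz":[-449,-87,66],"angular":[0,0,-0.728]},{"grip":0.65,"xyz":[-449,-87,66],"angular":[0,0,-0.728]},{"grip":0.65,"xyz":[-449,-87,66],"angular":[0,0,-0.728]},{"grip":0.65,"xyz":[-449,-87,66],"angular":[0,0,-0.728]}]}}

```text
time_s: 29.15
tcp_pos: [0.4791, 0.2455, 0.1986]
ee_rot: [[0.84, -0.542, 0.002], [-0.542, -0.84, -0.0], [0.002, -0.001, -1.0]]
wrist_force: [-0.8, 0.4, -0.6]
gripper_width: 0.653
gripper_force: 0.0
```

```bash
python3 -c "
from h import *
to((.479,.2425,.1,57))"
```

```text
t 29.1 tcp [0.4791 0.2455 0.1986] yaw -122.8 j6 12.7 grip 0.653 gf 0.0 F [-0.8  0.4 -0.6]
(0.479, 0.2425, 0.1, 57) xyz [1.0, 3.0, 99.0] ang [-0.001, -0.002, 0.003]
```

Emit:
{"name": "move_arm", "arguments": {"series": [{"grip":0.65,"xyz":[1,3,25],"angular":[0,0,0]},{"grip":0.65,"xyz":[1,3,70],"angular":[0,0,0]},{"grip":0.65,"xyz":[1,3,115],"angular":[0,0,0]},{"grip":0.65,"xyz":[1,3,150],"angular":[0,0,0]},{"grip":0.65,"xyz":[1,3,165],"angular":[0,0,0]},{"grip":0.65,"xyz":[1,3,167],"angular":[0,0,0]},{"grip":0.65,"xyz":[1,3,167],"angular":[0,0,0]}]}}

```text
time_s: 29.85
tcp_pos: [0.4794, 0.2382, 0.0322]
ee_rot: [[0.838, -0.546, 0.002], [-0.546, -0.838, -0.001], [0.002, -0.0, -1.0]]
wrist_force: [-0.4, 0.4, 0.9]
gripper_width: 0.651
gripper_force: 0.0
```

```bash
python3 -c "
from h import *
to((.479,.2425,.029,57))"
```

```text
t 29.9 tcp [0.4794 0.2382 0.0322] yaw -123.1 j6 12.9 grip 0.651 gf 0.0 F [-0.4  0.4  0.9]
(0.479, 0.2425, 0.029, 57) xyz [-3.0, -3.0, 3.0] ang [-0.0, -0.002, -0.002]
```

Emit:
{"name": "move_arm", "arguments": {"series": [{"grip":0.65,"xyz":[-3,-3,2],"angular":[0,0,0]},{"grip":0.65,"xyz":[-3,-3,3],"angular":[0,0,0]},{"grip":0.15,"xyz":[-3,-3,3],"angular":[0,0,0]},{"grip":0.15,"xyz":[-3,-3,3],"angular":[0,0,0]},{"grip":0.15,"xyz":[-3,-3,3],"angular":[0,0,0]},{"grip":0.15,"xyz":[-3,-3,3],"angular":[0,0,0]},{"grip":0.15,"xyz":[-3,-3,3],"angular":[0,0,0]},{"grip":0.15,"xyz":[-3,-3,3],"angular":[0,0,0]},{"grip":0.15,"xyz":[-3,-3,3],"angular":[0,0,0]}]}}

```text
time_s: 30.75
tcp_pos: [0.4779, 0.2422, 0.0288]
ee_rot: [[0.838, -0.546, 0.001], [-0.546, -0.838, -0.001], [0.002, 0.0, -1.0]]
wrist_force: [-0.2, -1.3, 2.0]
gripper_width: 0.321
gripper_force: 30.0
```

```bash
python3 -c "
from h import *
to((.479,.2425,.24,57),(.575,-.3634,.28,88))"
```

```text
t 30.8 tcp [0.4779 0.2422 0.0288] yaw -123.1 j6 12.5 grip 0.321 gf 30.0 F [-0.2 -1.3  2. ]
(0.479, 0.2425, 0.24, 57) xyz [1.0, -1.0, -211.0] ang [0.0, -0.002, -0.002]
(0.575, -0.3634, 0.28, 88) xyz [412.0, 454.0, -250.0] ang [0.001, -0.002, -0.543]
```

Emit:
{"name": "move_arm", "arguments": {"series": [{"grip":0.15,"xyz":[0,0,-25],"angular":[0,0,0]},{"grip":0.15,"xyz":[0,0,-70],"angular":[0,0,0]},{"grip":0.15,"xyz":[0,0,-118],"angular":[0,0,0]},{"grip":0.15,"xyz":[0,0,-166],"angular":[0,0,0]},{"grip":0.15,"xyz":[12,13,-210],"angular":[0,0,0]},{"grip":0.15,"xyz":[412,454,-250],"angular":[0,0,-0.543]},{"grip":0.15,"xyz":[412,454,-250],"angular":[0,0,-0.543]},{"grip":0.15,"xyz":[412,454,-250],"angular":[0,0,-0.543]},{"grip":0.15,"xyz":[412,454,-250],"angular":[0,0,-0.543]},{"grip":0.15,"xyz":[412,454,-250],"angular":[0,0,-0.543]}]}}

```text
time_s: 31.75
tcp_pos: [0.5181, -0.0078, 0.2548]
ee_rot: [[1.0, -0.031, 0.002], [-0.031, -1.0, -0.001], [0.002, 0.001, -1.0]]
wrist_force: [1.1, 0.6, -0.4]
gripper_width: 0.32
gripper_force: 30.0
```

```bash
python3 -c "
from h import *
to((.575,-.3634,.28,88))"
```

```text
t 31.8 tcp [ 0.5181 -0.0078  0.2548] yaw -91.8 j6 71.0 grip 0.32 gf 30.0 F [ 1.1  0.6 -0.4]
(0.575, -0.3634, 0.28, 88) xyz [68.0, 354.0, -25.0] ang [0.001, -0.002, 0.004]
```

Emit:
{"name": "move_arm", "arguments": {"series": [{"grip":0.15,"xyz":[68,350,-25],"angular":[0,0,0]},{"grip":0.15,"xyz":[68,350,-25],"angular":[0,0,0]},{"grip":0.15,"xyz":[68,350,-25],"angular":[0,0,0]},{"grip":0.15,"xyz":[68,350,-25],"angular":[0,0,0]},{"grip":0.15,"xyz":[68,350,-25],"angular":[0,0,0]},{"grip":0.15,"xyz":[68,350,-25],"angular":[0,0,0]},{"grip":0.15,"xyz":[68,350,-25],"angular":[0,0,0]},{"grip":0.15,"xyz":[68,350,-25],"angular":[0,0,0]},{"grip":0.15,"xyz":[68,350,-25],"angular":[0,0,0]},{"grip":0.15,"xyz":[68,350,-25],"angular":[0,0,0]}]}}

```text
time_s: 32.75
tcp_pos: [0.5739, -0.3575, 0.2795]
ee_rot: [[0.999, -0.034, 0.0], [-0.034, -0.999, -0.0], [0.0, 0.0, -1.0]]
wrist_force: [-0.6, 0.6, -0.5]
gripper_width: 0.322
gripper_force: 30.0
```

```bash
python3 -c "
from h import *
to((.575,-.3634,.12,88)); snap('side','side6.png'); snap('top','top6.png')
a=cv2.imread('pics/side6.png')[110:220,240:430]; b=cv2.imread('pics/top6.png')[110:220,300:490]; cv2.imwrite('pics/v6.png',cv2.convertScaleAbs(cv2.resize(np.vstack([a,b]),None,fx=2.7,fy=2.7,interpolation=2),alpha=1.5))"
```

```text
t 32.8 tcp [ 0.5739 -0.3575  0.2795] yaw -92.0 j6 106.3 grip 0.322 gf 30.0 F [-0.6  0.6 -0.5]
(0.575, -0.3634, 0.12, 88) xyz [1.0, 6.0, 160.0] ang [0.0, -0.0, 0.001]
```

View pics/v6.png

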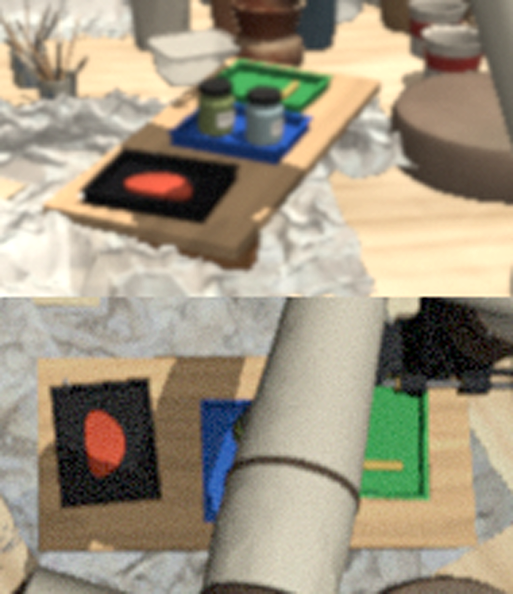

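All is well: the rib is flat in the black tray, both jars are standing, and the wax at (385,465) lies flat in the green tray. I'll lower the stone beside it.

Emit:
{"name": "move_arm", "arguments": {"series": [{"grip":0.15,"xyz":[1,6,30],"angular":[0,0,0]},{"grip":0.15,"xyz":[1,6,75],"angular":[0,0,0]},{"grip":0.15,"xyz":[1,6,120],"angular":[0,0,0]},{"grip":0.15,"xyz":[1,6,150],"angular":[0,0,0]},{"grip":0.15,"xyz":[1,6,158],"angular":[0,0,0]},{"grip":0.15,"xyz":[1,6,159],"angular":[0,0,0]},{"grip":0.15,"xyz":[1,6,160],"angular":[0,0,0]}]}}

```text
time_s: 33.55
tcp_pos: [0.5767, -0.3645, 0.1226]
ee_rot: [[0.999, -0.033, 0.005], [-0.033, -0.999, -0.003], [0.005, 0.003, -1.0]]
wrist_force: [-0.2, -0.1, 0.1]
gripper_width: 0.32
gripper_force: 30.0
```

Emit:
{"name": "move_arm", "arguments": {"series": [{"grip":0.15,"xyz":[0,0,1],"angular":[0,0,0]},{"grip":0.15,"xyz":[0,0,1],"angular":[0,0,0]}]}}

```text
time_s: 33.75
tcp_pos: [0.5759, -0.3647, 0.121]
ee_rot: [[0.999, -0.034, 0.004], [-0.034, -0.999, -0.002], [0.004, 0.002, -1.0]]
wrist_force: [-0.4, 0.0, -0.3]
gripper_width: 0.323
gripper_force: 30.0
```

Emit:
{"name": "move_arm", "arguments": {"series": [{"grip":0.15,"xyz":[0,0,1],"angular":[0,0,0]},{"grip":0.15,"xyz":[0,0,2],"angular":[0,0,0]},{"grip":0.15,"xyz":[0,0,2],"angular":[0,0,0]}]}}

```text
time_s: 34.05
tcp_pos: [0.5754, -0.3647, 0.1178]
ee_rot: [[0.999, -0.034, 0.002], [-0.034, -0.999, -0.001], [0.002, 0.001, -1.0]]
wrist_force: [0.8, 1.3, 2.7]
gripper_width: 0.321
gripper_force: 30.0
```

Emit:
{"name": "move_arm", "arguments": {"series": [{"grip":0.15,"xyz":[0,0,1],"angular":[0,0,0]},{"grip":0.15,"xyz":[0,0,1],"angular":[0,0,0]}]}}

```text
time_s: 34.25
tcp_pos: [0.5754, -0.3647, 0.1178]
ee_rot: [[0.999, -0.034, 0.002], [-0.034, -0.999, -0.002], [0.002, 0.002, -1.0]]
wrist_force: [-0.9, 2.1, 5.6]
gripper_width: 0.32
gripper_force: 30.0
```

Contact made. I'll release, rise and clear the view.

Emit:
{"name": "move_arm", "arguments": {"series": [{"grip":0.5,"xyz":[0,0,0],"angular":[0,0,0]},{"grip":0.5,"xyz":[0,0,0],"angular":[0,0,0]},{"grip":0.5,"xyz":[0,0,0],"angular":[0,0,0]},{"grip":0.5,"xyz":[0,0,-10],"angular":[0,0,0]},{"grip":0.5,"xyz":[0,0,-45],"angular":[0,0,0]},{"grip":0.5,"xyz":[0,0,-95],"angular":[0,0,0]},{"grip":0.5,"xyz":[0,0,-145],"angular":[0,0,0]},{"grip":0.5,"xyz":[0,0,-180],"angular":[0,0,0]},{"grip":0.5,"xyz":[-50,-50,-190],"angular":[0,0,0]}]}}

```text
time_s: 35.15
tcp_pos: [0.5458, -0.3315, 0.3079]
ee_rot: [[0.999, -0.037, 0.012], [-0.036, -0.999, -0.007], [0.012, 0.007, -1.0]]
wrist_force: [0.1, 1.2, -0.1]
gripper_width: 0.503
gripper_force: 0.0
```

Emit:
{"name": "move_arm", "arguments": {"series": [{"grip":0.5,"xyz":[-20,-450,0],"angular":[0,0,0]},{"grip":0.5,"xyz":[-20,-450,0],"angular":[0,0,0]},{"grip":0.5,"xyz":[-20,-450,0],"angular":[0,0,0]},{"grip":0.5,"xyz":[-20,-450,0],"angular":[0,0,0]},{"grip":0.5,"xyz":[-20,-450,0],"angular":[0,0,0]},{"grip":0.5,"xyz":[-20,-450,0],"angular":[0,0,0]},{"grip":0.5,"xyz":[-20,-450,0],"angular":[0,0,0]},{"grip":0.5,"xyz":[-20,-450,0],"angular":[0,0,0]},{"grip":0.5,"xyz":[-20,-450,0],"angular":[0,0,0]},{"grip":0.5,"xyz":[-20,-450,0],"angular":[0,0,0]}]}}

```text
time_s: 36.15
tcp_pos: [0.5366, 0.1271, 0.303]
ee_rot: [[1.0, -0.028, 0.002], [-0.028, -1.0, 0.0], [0.002, -0.0, -1.0]]
wrist_force: [-0.1, -0.1, -0.3]
gripper_width: 0.499
gripper_force: 0.0
```

```bash
python3 -c "
from h import *
snap('side','side7.png'); snap('top','top7.png')
a=cv2.imread('pics/side7.png')[110:220,240:430]; b=cv2.imread('pics/top7.png')[110:220,300:490]; cv2.imwrite('pics/v7.png',cv2.convertScaleAbs(cv2.resize(np.vstack([a,b]),None,fx=2.7,fy=2.7,interpolation=2),alpha=1.5))"
```

```text
(no output)
```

View pics/v7.png

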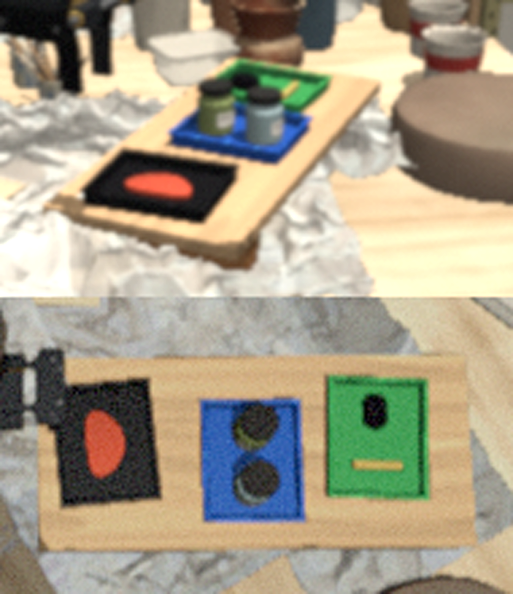

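The stone (375,411) and wax (378,465) lie side by side in the green tray. The jars stand in the blue tray and the rib is flat in the black one.

```bash
python3 -c "
from station import r
print(r.finish_job())"
```

```text
the job is handed in; nothing more can be done
None
```

The job is handed in at about 36 s: both jars are upright in the blue tray, the rib is in the black tray, the wax and stone are side by side in the green tray, and the tin was never touched, though I last saw it in place just before the wax and stone were moved.

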